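# Clamp a sanding block in the bench press with its winged nut

### The arm

A 6-joint arm with a two-finger parallel gripper is mounted at the origin on the work surface; the furniture and walls round the work are solid. World frame = base frame: x ahead of the robot, y to its left, z up, the work surface at z = 0. Lengths are in m, angles in rad, forces in N, time in s.
With the tool pointing down it reaches from about 0.25 to 0.725 m from the base axis. Payload 4 kg.
Tool frame: the origin (TCP) lies midway between the tips of the shut fingers; the grasp point (between the pads) lies 19 mm behind it (bot.grip_point_offset is the distance from the TCP to the grasp point, in m); z points along the fingers, y is the line along which they close (so a half turn about z gives the same grasp; the last joint's range is limited). The gripper opens to 85 mm and grips with 20 to 120 N. Pads are 22 mm wide; open, the fingers measure 114 mm over their backs; the gripper's body (76 mm by 85 mm) begins 54 mm behind the grasp point. The pads swing forward as they close: fully open they stand 13 mm farther back than shut.
Start: joints at [-1.118, 0.241, 0.005, 1.335, 0, 1.571], TCP at [0.219, -0.45, 0.231] pointing down, gripper open.
Joint ranges: [-2.72, 2.72], [-1.05, 1.87], [-1.09, 1.28], [-1.99, 2.15], [-1.42, 1.44], [-3.14, 3.14]. Speed limits (rad/s): [2.79, 2.79, 3.14, 3.14, 3.14, 3.14].

### API

Orientations are given as a unit quaternion [x, y, z, w].
In Python, from workcell import bot gives the robot as it stands.
- The arm moves only by the tool step_arm, never from a script. Its argument "targets" is text: rows parted by semicolons, each of 7 numbers parted by spaces: the opening, from -1 (shut) to 1 (fully open), so that 0 is half open, then the shift along the world's x, y, z normalised to -1 to 1, where 1 is 0.5 m, then the turn, a rotation vector about the world's x, y, z normalised to -1 to 1, where 1 is pi/4 rad. In form: gripper x y z wx wy wz; .... A call has 1 to 10 rows; each row is the pose to reach, as a shift and turn from the pose commanded when the call began; what a row does not reach only later rows make up. A row lasts 1/12 s, in which the tool goes at most 41.7 mm and 7.16 degrees, less where a joint would pass 70% of its speed; a pose out of reach is approached as far as the arm can. A call with a number of a shift or a turn outside -1 to 1 is refused whole. A call with a gripper value outside its range is refused whole. The fingers move at their own pace and stop on an object; the grip force is fixed at half the most. Time passes only in rows, so rows that repeat a pose let the fingers close. It gives the time, the measured TCP pose, the force, the opening and the grip force at its end, in the units of the state.
- bot.get_obs(): the state, without advancing time (a new reading comes with each control period).
- bot.camera(name): name is "scene" or "top" or "wrist"; returns the picture (384x512x3 uint8, red, green, blue); there is no depth.
- bot.camera_info(name): a dict with "vertical_fov" (degrees; the focal length in pixels is half the picture's height over the tangent of half this angle, whatever the lens; pixels are square), "cx", "cy" (the principal point, pixels), "pose" (4x4, takes a point from camera to world coordinates). Camera axes: x right, y up, looking along -z (the intrinsics and any distortion apply to the point x, -y, -z); pixel columns grow to the right and rows downward; lengths in m; the calibration is good to about 2 mm. The wrist camera is an equidistant fisheye: a pixel r from the principal point sees the ray r / f radians off the axis. A picture is of the moment at which its call begins: read the wrist's pose just before it. camera_info takes no time and is no camera call; for the wrist camera it gives the pose at the moment of the call.
- bot.job_done(): hands the job in; it is judged then, once.
The state is a dict: "clock": time; "joint_pos": joint angles; "joint_vel": joint speeds; "tau": joint torques, N m; "eef_pos": TCP position; "tool_rot": TCP orientation; "ft_force": force on the tool from outside, world axes, zero at the start; "ft_torque": the same for the moment, N m; "grip_width": finger opening in m; "grasp_force": force on a finger pad.
Only numpy, scipy, OpenCV 4.12 (cv2) and the standard library are available. Lean on these libraries where they do the work, as an engineer would, in place of code of your own. Each camera call takes 0.05 s, during which the arm holds its last target. There are 200 camera calls.

### The job

Slide the sanding block home against the fence of the little bench press, square to it, then wind the red winged nut down clockwise, in short arcs between the two upright studs and without knocking into them, until the rubber foot holds the block firmly but does not crush it. Leave the paint pots and the tape roll alone and let go of everything.

Things in the scene. Friction and masses are not known exactly. Their poses are not given: they have to be found in the camera images.
- bed (a point): Fixed press: point where the block's centre belongs when home, 23 mm above the table. Axes: +x towards the fence (away from the robot's side), y left, z up. Plywood bed, top 12 mm above the table, reaching x -120 to +70 and y -65 to +65 mm of this point. Aluminium fence: face at x +49 mm, 80 mm wide, top 34 mm above the table
- bridge (a point): Middle of the top of the press's aluminium bridge bar, on the screw axis, 68 mm above the table, 20 mm in +x of point bed; same axes. Bar 32 mm deep (x), 122 mm long (y), underside 56 mm above the table, on two legs with inner faces at y +-49 mm
- block_center (a point): Centre of the loose grey sanding block, 98 mm long (its y axis), 62 mm wide (x), 23 mm high, 0.1 to 0.17 kg. It lies on the bed with its long axis roughly along the press's x, far end under the bridge, 30 to 50 mm short of the fence. Push its near end, or grip it across its sides near that end (clear of the bridge), and slide it
- nut_grip (a point): Centre of the red winged nut, on the screw axis, 99 mm above the table at joint value 0. Four wings in a cross along its x and y axes (looks alike every 90 degrees), 44 mm tip to tip, with flat upright ends 12 mm wide and 18 mm high (9 mm above and below this point). Grip it across two opposite wing ends; at joint value 0 the bar is 22 mm below the wings
- wing_nut (a joint): Turn of the nut's threaded hub, rad; grows clockwise seen from above (tightening); the nut sinks 1.6 mm per rad and stays where it is left. It turns easily (about 0.03 N m) until the foot meets the block, anywhere from 0.2 to 3.8 rad past the start, unlike each time: feel for it. The wings sit on a rubber cushion: under load they lead the hub by 0.5 rad per N m and spring back when let go
- screw: The press's screw with the nut above and, below the bar, a sprung black rubber foot 22 mm across; origin at the nut's centre. Once the foot meets the block its force grows by about 30 N per rad of the hub, and the torque needed to turn, which can also be felt standing still, by about 0.0065 N m per newton. Firm is 15 to 40 N (about 0.1 to 0.26 N m); above 60 N the block is crushed
- block: The sanding block itself; origin at the centre of its underside
- stud_left: Steel stud, 10 mm thick (15 mm nut at its foot), on the bar 34 mm to the press's +y side of the screw axis; origin at its foot on the bar, 46 mm high. Fingers gripping the nut cannot swing past it
- stud_right: The same stud on the bar 34 mm to the press's -y side of the screw axis; origin at its foot on the bar, 46 mm high
- blue_pot_center (a point): Centre of a paint pot with blue body, 36 mm across, 43 mm high, standing left of the press
- red_pot_center (a point): Centre of a paint pot with red body, 36 mm across, 43 mm high, standing right of the press
- tape_center (a point): Centre of a roll of masking tape, 105 mm across, 48 mm high, lying left of the press

How it is judged:
By the outcome, as a careful person would: the job done as asked, in the order asked, and still so for the second after the job is handed in, with the robot touching nothing.
It also fails if it takes over 72 s, if anything falls off the work surface, if the arm or the gripper's body presses on something with over 40 N, if the wrist force passes 120 N, or if a joint passes its speed limit or range.

## Working session

There is one attempt and no reset: what is moved stays moved. The work goes in short steps, Python scripts to look and compute and a tool call to move; the robot and the scene stay as the last step left them, time stands still between calls to the robot, and variables do not carry over. Pictures are saved under pics/ and viewed, at most 10 in all, crops included, and the job is handed in when it is done.

Besides the shell and the picture viewer there is one more tool, called after "Call:" by a JSON object that holds its "fn" and its "kwargs", one argument or row to a line. step_arm: Moves the arm, as the interface text tells. Scaled input: -1 to 1 covers 0.5 m each way for a shift and pi/4 rad each way for a turn. Its arguments: {"type":"object","properties":{"targets":{"type":"string"}},"required":["targets"]}

```bash
mkdir -p pics; ls; cat > h.py <<'E'
import numpy as np, cv2
from workcell import bot
def ray(name,u,v,info=None):
    i=info or bot.camera_info(name); f=192/np.tan(np.radians(i["vertical_fov"]/2))
    x,y=u-i["cx"],v-i["cy"]; P=np.array(i["pose"])
    if name=="wrist":
        r=np.hypot(x,y); t=r/f; d=np.array([x/r*np.sin(t),-y/r*np.sin(t),-np.cos(t)]) if r>0 else np.array([0,0,-1.])
    else: d=np.array([x/f,-y/f,-1.])
    d=P[:3,:3]@d; return P[:3,3],d/np.linalg.norm(d)
def onz(name,u,v,z,info=None):
    o,d=ray(name,u,v,info); return o+d*(z-o[2])/d[2]
def proj(name,p,info=None):
    i=info or bot.camera_info(name); f=192/np.tan(np.radians(i["vertical_fov"]/2)); P=np.array(i["pose"])
    c=P[:3,:3].T@(np.array(p)-P[:3,3]); x,y,z=c[0],-c[1],-c[2]
    if name=="wrist":
        r=np.hypot(x,y); t=np.arctan2(r,z); return np.array([i["cx"]+f*t*x/r,i["cy"]+f*t*y/r])
    return np.array([i["cx"]+f*x/z,i["cy"]+f*y/z])
E
python3 - <<'E'
from h import *
for n in("top","scene"):
    im=bot.camera(n); cv2.imwrite(f"pics/{n}0.png",im[:,:,::-1]); i=bot.camera_info(n); print(n,i["vertical_fov"],i["cx"],i["cy"],np.round(i["pose"],3).tolist())
a=cv2.imread("pics/top0.png");b=cv2.imread("pics/scene0.png")
cv2.imwrite("pics/top0v.png",cv2.resize(a,(800,600),interpolation=cv2.INTER_CUBIC)); cv2.imwrite("pics/scene0v.png",cv2.resize(b,(800,600),interpolation=cv2.INTER_CUBIC))
print(bot.get_obs())
E
```

```text
pics
top 50.30956614501557 260.49941365147635 192.36383339471726 [[-0.012, 0.989, -0.148, 0.49], [-1.0, -0.012, 0.001, 0.138], [-0.001, 0.148, 0.989, 0.93], [0.0, 0.0, 0.0, 1.0]]
scene 52.959275914639974 244.01875237978498 191.73791386515947 [[-0.802, 0.261, -0.538, 0.18], [-0.598, -0.366, 0.713, 0.743], [-0.01, 0.893, 0.449, 0.465], [0.0, 0.0, 0.0, 1.0]]
{'clock': 0.1, 'joint_pos': array([-1.11798322e+00,  2.41325819e-01,  3.84448407e-03,  1.33519323e+00,
       -1.15021666e-05,  1.57079814e+00]), 'joint_vel': array([ 0.00067292, -0.00034551,  0.00263823, -0.00078721,  0.00080084,
        0.00057265]), 'tau': array([ 6.61079230e-04, -3.73137724e+01,  2.53010219e+01,  1.08290155e-02,
        4.80150720e-05, -1.46441204e-05]), 'eef_pos': array([ 0.21849594, -0.44909898,  0.23050236]), 'tool_rot': array([ 9.74479104e-01,  2.24476267e-01, -2.16415571e-04, -9.13859092e-04]), 'ft_force': array([-1.16844678, -0.06838767, -0.36108809]), 'ft_torque': array([ 0.04230484,  0.02562766, -0.06418603]), 'grasp_force': 0.0, 'grip_width': 0.08537470053299702}
```

View pics/top0v.png

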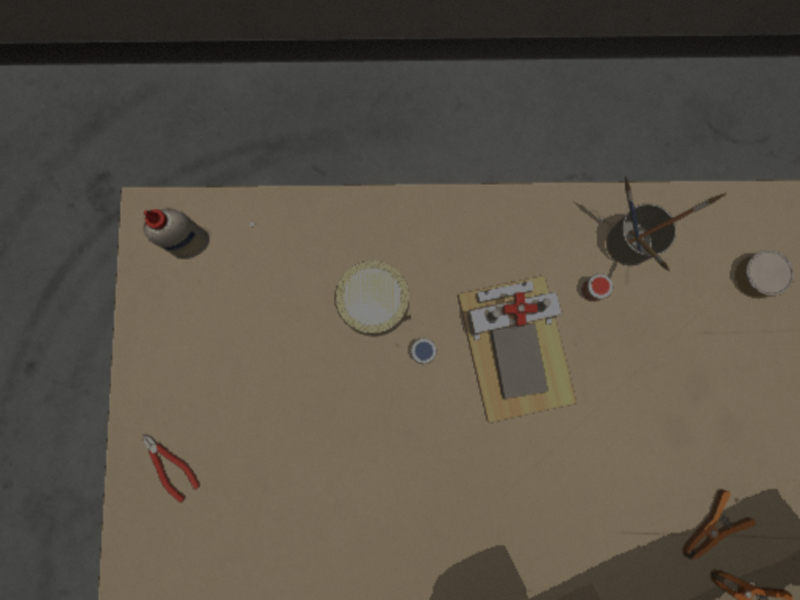

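View pics/scene0v.png

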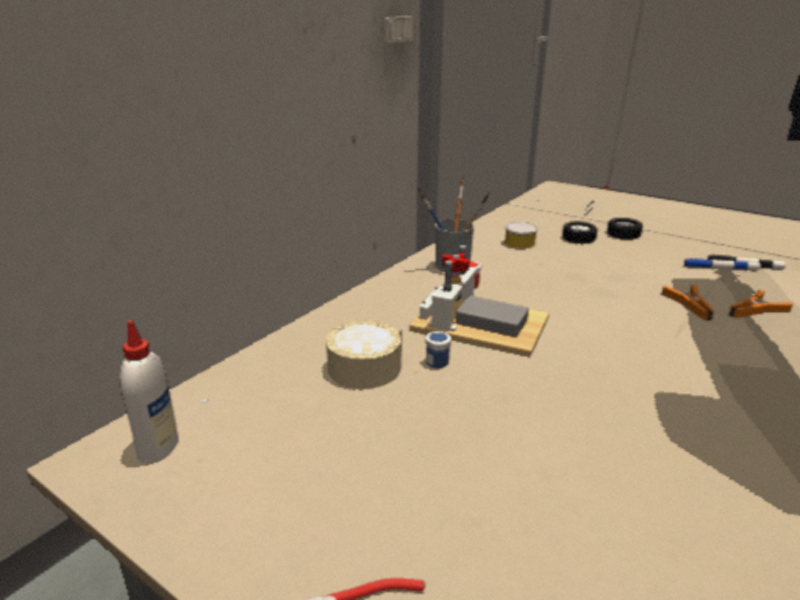

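The top view shows the press: bed corners at about (459,293), (545,277), (576,403), (489,421), the nut at (520,310), the block's near end at (503,398)–(548,391), all in 800x600 pixels. The blue pot (423,350) and tape are to the left, and the red pot (599,287) and a brush jar to the right. The scene view agrees.

```bash
cat > m.py <<'E'
from h import *
im=cv2.imread("pics/top0.png"); s=1/1.5625
C=[onz("top",u*s,v*s,0.012)[:2] for u,v in((459,293),(545,277),(576,403),(489,421))]
print(np.round(C,4)); print([round(np.linalg.norm(C[i]-C[(i+1)%4]),4) for i in range(4)])
for a,b in((3,0),(2,1)): d=C[b]-C[a]; print("yaw",np.arctan2(d[1],d[0]))
for a,b in((1,0),(2,3)): d=C[b]-C[a]; print("yaw",np.arctan2(-d[0],d[1]))
hsv=cv2.cvtColor(im,cv2.COLOR_BGR2HSV); H,S,V=cv2.split(hsv)
red=(((H<8)|(H>172))&(S>140)&(V>60)).astype(np.uint8)
n,l,st,ce=cv2.connectedComponentsWithStats(red)
for k in range(1,n):
    if st[k,4]>40: print("red",st[k],ce[k]/s,onz("top",*ce[k],0.108))
roi=np.zeros_like(red); roi[205:262,310:355]=1
bl=((S<60)&(V>40)&(V<125)&(roi>0)).astype(np.uint8)
n,l,st,ce=cv2.connectedComponentsWithStats(bl); k=1+np.argmax(st[1:,4]); 
c=max(cv2.findContours((l==k).astype(np.uint8),0,1)[0],key=cv2.contourArea); r=cv2.minAreaRect(c); B=cv2.boxPoints(r); print(B/s); 
P=np.array([onz("top",*p,0.035)[:2] for p in B]); print(np.round(P,4),[round(np.linalg.norm(P[i]-P[(i+1)%4]),4) for i in range(4)])
E
python3 m.py
```

```text
[[ 0.6378  0.0611]
 [ 0.6599 -0.0651]
 [ 0.4777 -0.101 ]
 [ 0.4541  0.0232]]
[np.float64(0.1281), np.float64(0.1857), np.float64(0.1264), np.float64(0.1876)]
yaw 0.20355049955152116
yaw 0.19459053612878702
yaw 0.17343213350758102
yaw 0.18767004197544243
red [ 93 134  12  12  78] [155.14823718 219.09054487] [0.72671699 0.46985648 0.108     ]
red [379 178  11  10  82] [599.8285061  284.88948171] [ 0.6308162  -0.11498968  0.108     ]
red [323 188  21  20 166] [519.66302711 308.49021084] [ 0.60102562 -0.00913541  0.108     ]
red [101 284  26  29 142] [178.74119718 464.60167254] [0.40893937 0.42565811 0.108     ]
red [ 96 290  22  31 142] [164.70070423 477.80589789] [0.39307934 0.44255312 0.108     ]
[[483.52878 325.31506]
 [532.5979  315.81778]
 [547.0224  390.34448]
 [497.95328 399.84174]]
[[ 0.5876  0.0296]
 [ 0.6002 -0.0401]
 [ 0.4958 -0.0557]
 [ 0.4837  0.0128]] [np.float64(0.0708), np.float64(0.1056), np.float64(0.0696), np.float64(0.1053)]
```

Call:
{"fn": "step_arm", "kwargs": {
  "targets": "1 0.23 0.41 0.02 0 0 -0.17;1 0.23 0.41 0.02 0 0 -0.17;1 0.23 0.41 0.02 0 0 -0.17;1 0.23 0.41 0.02 0 0 -0.17;1 0.23 0.41 0.02 0 0 -0.17;1 0.23 0.41 0.02 0 0 -0.17;1 0.23 0.41 0.02 0 0 -0.17;1 0.23 0.41 0.02 0 0 -0.17"
}}

```text
clock: 0.77
eef_pos: [0.3343, -0.2432, 0.2412]
tool_rot: [0.987, 0.161, -0.0, 0.0]
ft_force: [0.0, -1.6, -1.0]
grip_width: 0.0856
grasp_force: 0.0
```

Call:
{"fn": "step_arm", "kwargs": {
  "targets": "1 0.22 0.41 0.02 0 0 -0.16;1 0.22 0.41 0.02 0 0 -0.16;1 0.22 0.41 0.02 0 0 -0.16;1 0.22 0.41 0.02 0 0 -0.16;1 0.22 0.41 0.02 0 0 -0.16;1 0.22 0.41 0.02 0 0 -0.16;1 0.22 0.41 0.02 0 0 -0.16;1 0.22 0.41 0.02 0 0 -0.16"
}}

```text
clock: 1.43
eef_pos: [0.4441, -0.0395, 0.2507]
tool_rot: [0.995, 0.098, -0.001, 0.0]
ft_force: [0.2, -0.1, -0.8]
grip_width: 0.0853
grasp_force: 0.0
```

```bash
cat > w.py <<'E'
import sys,pickle
from h import *
i=bot.camera_info("wrist"); im=bot.camera("wrist"); n=sys.argv[1]
pickle.dump(i,open(f"pics/{n}.pkl","wb")); cv2.imwrite(f"pics/{n}.png",im[:,:,::-1])
cv2.imwrite(f"pics/{n}v.png",cv2.resize(im[:,:,::-1],(800,600),interpolation=cv2.INTER_CUBIC))
print(np.round(i["pose"],3).tolist(),i["vertical_fov"],i["cx"],i["cy"]); o=bot.get_obs(); print(o["eef_pos"],o["tool_rot"],o["joint_pos"],o["clock"],o["ft_force"],o["ft_torque"])
E
python3 w.py w1
```

```text
[[0.194, 0.94, 0.28, 0.514], [-0.981, 0.186, 0.053, -0.024], [-0.002, -0.285, 0.959, 0.393], [0.0, 0.0, 0.0, 1.0]] 65.70646984690485 254.02295919016981 191.16876767401533
[ 0.44349875 -0.04032758  0.25071577] [ 9.95322207e-01  9.66072680e-02 -8.23185509e-04  2.47776404e-04] [-9.01408324e-02  1.25246521e-01 -8.67143926e-02  1.36036103e+00
 -7.92839496e-04  2.85793600e+00] 1.4833 [-0.92078652 -0.38973788 -0.42156495] [-0.03047832 -0.04147446 -0.01095705]
```

View pics/w1v.png

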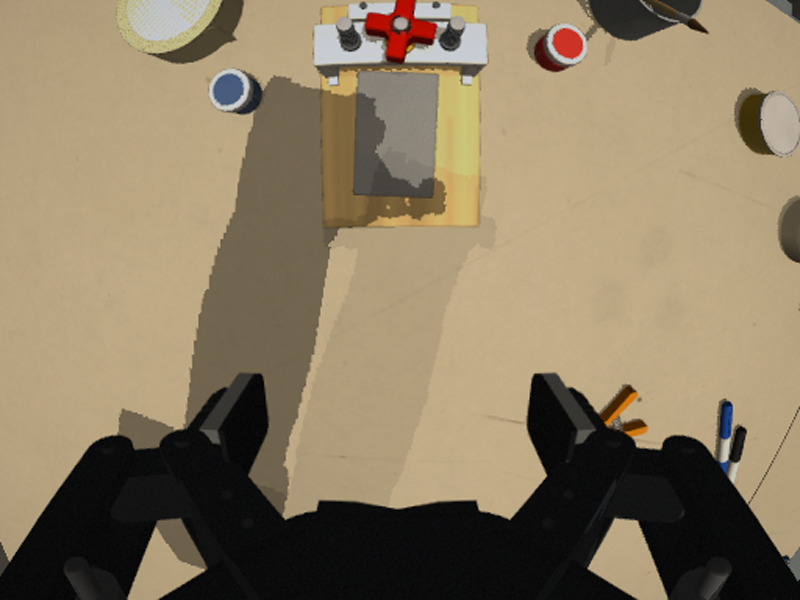

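The wrist view shows the block's top (corners about (357,72), (438,78), (433,196), (354,194)), the near bed edge (323,228)–(480,227), stud tops near (345,24) and (456,24), and the nut at (401,26), its cross turned slightly from the press axes.

```bash
cat > m2.py <<'E'
from h import *; import pickle
i=pickle.load(open("pics/w1.pkl","rb")); s=1/1.5625
g=lambda u,v,z: onz("wrist",u*s,v*s,z,i)[:2]
ang=lambda d: round(np.arctan2(d[1],d[0]),3)
nl,nr=g(323,228,.012),g(480,227,.012); fl,fr=g(322,68,.012),g(479,68,.012); print("bed near",nl,nr,np.linalg.norm(nl-nr),"yaw",ang(nl-nr)-1.571,"sides",ang(fl-nl),ang(fr-nr))
a,b=g(354,194,.035),g(433,196,.035);c,d=g(357,72,.035),g(438,78,.035)
print("block near",a,b,np.linalg.norm(a-b),"yaw",ang(a-b)-1.571,"sides",ang(c-a),ang(d-b))
sl,sr=g(345,24,.114),g(456,24,.114); print("studs",sl,sr,np.linalg.norm(sl-sr),(sl+sr)/2,ang(sl-sr)-1.571)
im=cv2.imread("pics/w1.png"); H,S,V=cv2.split(cv2.cvtColor(im,cv2.COLOR_BGR2HSV))
red=(((H<8)|(H>172))&(S>140)&(V>90)).astype(np.uint8); red[:, :220]=0; red[:,290:]=0; red[60:]=0
M=cv2.moments(red); u,v=M["m10"]/M["m00"],M["m01"]/M["m00"]; print("nut px",u/s,v/s,onz("wrist",u,v,.104,i),onz("wrist",401*s,24*s,.11,i))
# wing azimuths from top faces
ys,xs=np.nonzero(red); W=np.array([onz("wrist",x,y,.108,i)[:2] for x,y in zip(xs,ys)]); c0=(sl+sr)/2
r=W-c0; R=np.hypot(*r.T); A=np.arctan2(r[:,1],r[:,0]); m=R>.012
print("cross angle mod 90deg", np.degrees(np.angle(np.mean(np.exp(4j*A[m])))/4), R.max())
y=.192
for yw in (.18,.19,.2):
  ex=np.array([np.cos(yw),np.sin(yw)]); ey=np.array([-ex[1],ex[0]])
  print(yw,"bed from near",(nl+nr)/2+ex*.12,"from studs",c0-ex*.02,"block near mid in bed",((a+b)/2-(c0-ex*.02))@ex,((a+b)/2-(c0-ex*.02))@ey)
E
python3 m2.py
```

```text
bed near [0.45151061 0.02736004] [ 0.47781001 -0.10047288] 0.13051020670264088 yaw 0.20300000000000007 sides 0.19 0.214
block near [0.4858321  0.00505974] [ 0.49600145 -0.05467747] 0.06059661631502696 yaw 0.16800000000000015 sides 0.167 0.158
studs [0.59430739 0.02428144] [ 0.60728479 -0.0404805 ] 0.06604938041349684 [ 0.60079609 -0.00809953] 0.19799999999999995
nut px 399.94148751733707 27.316660887656035 [ 0.60079328 -0.00778471  0.104     ] [ 0.60128886 -0.00830824  0.11      ]
cross angle mod 90deg 0.8546202632297014 0.02175663333605652
0.18 bed from near [ 0.58272156 -0.01507288] from studs [ 0.58111922 -0.01168012] block near mid in bed -0.09109553679557354 0.003232268506882532
0.19 bed from near [ 0.58250082 -0.01389336] from studs [ 0.581156   -0.01187671] block near mid in bed -0.09105765991866328 0.004343043746929471
0.2 bed from near [ 0.5822683 -0.0127161] from studs [ 0.58119476 -0.01207292] block near mid in bed -0.09100867736830895 0.005453384686220919
```

Call:
{"fn": "step_arm", "kwargs": {
  "targets": "1 0.093 0.031 -0.08 0 0 0.008;1 0.093 0.031 -0.16 0 0 0.008;1 0.093 0.031 -0.24 0 0 0.008;1 0.093 0.031 -0.32 0 0 0.008;1 0.093 0.031 -0.38 0 0 0.008;1 0.093 0.031 -0.42 0 0 0.008;1 0.093 0.031 -0.45 0 0 0.008;1 0.093 0.031 -0.47 0 0 0.008;1 0.093 0.031 -0.47 0 0 0.008"
}}

```text
clock: 2.23
eef_pos: [0.4879, -0.026, 0.0143]
tool_rot: [0.995, 0.098, -0.002, -0.0]
ft_force: [-0.1, 0.2, -0.2]
grip_width: 0.0852
grasp_force: 0.0
```

Call:
{"fn": "step_arm", "kwargs": {
  "targets": "0 0 0 0 0 0 0;-0.2 0 0 0 0 0 0;-0.2 0 0 0 0 0 0;-0.2 0 0 0 0 0 0;-0.2 0 0 0 0 0 0;-0.2 0 0 0 0 0 0;-0.2 0 0 0 0 0 0"
}}

```text
clock: 2.82
eef_pos: [0.4917, -0.0249, 0.0184]
tool_rot: [0.995, 0.1, 0.002, 0.001]
ft_force: [-1.8, -1.7, 6.9]
grip_width: 0.0598
grasp_force: 64.7
```

```bash
python3 w.py w2; python3 -c "
import cv2;cv2.imwrite('pics/w2c.png',cv2.resize(cv2.imread('pics/w2.png'),(640,480)))"
```

```text
[[0.198, 0.941, 0.275, 0.561], [-0.98, 0.19, 0.056, -0.009], [0.0, -0.28, 0.96, 0.161], [0.0, 0.0, 0.0, 1.0]] 65.70646984690485 254.02295919016981 191.16876767401533
[ 0.49169534 -0.0248537   0.0184308 ] [9.95029166e-01 9.95631335e-02 1.77769508e-03 9.90751498e-04] [-4.96221763e-02  4.26380473e-01 -3.42861122e-01  7.97744076e-01
 -1.43041389e-03  2.89251061e+00] 2.8667 [-1.39075813 -2.06980603  6.85552157] [-0.43223098  0.32589965 -0.04659219]
```

View pics/w2c.png

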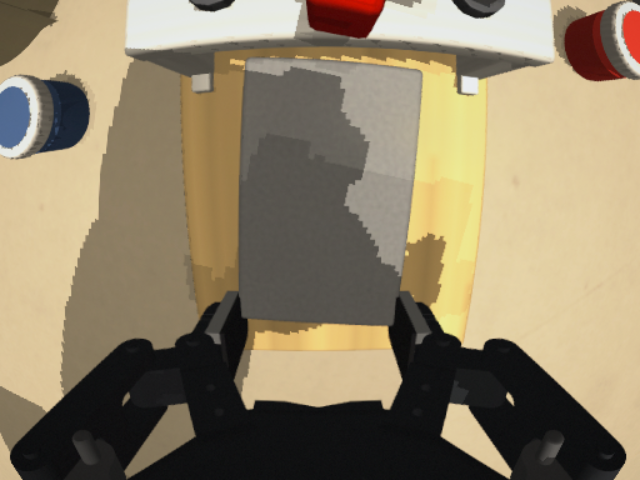

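The block is held across its near end: its top corners are near (248,60), (421,70), (393,325), (240,318), and the pots are clear. I'll check its yaw from these.

```bash
cat > m3.py <<'E'
from h import *; import pickle
i=pickle.load(open("pics/w2.pkl","rb")); s=.8
g=lambda u,v,z: onz("wrist",u*s,v*s,z,i)[:2]
ang=lambda d: round(np.arctan2(d[1],d[0]),3)
a,b,c,d=g(240,318,.035),g(393,325,.035),g(248,60,.035),g(421,70,.035)
print("near",a,b,np.linalg.norm(a-b),ang(a-b)-1.571,"far",c,d,np.linalg.norm(c-d),ang(c-d)-1.571,"sides",ang(c-a),ang(d-b),np.linalg.norm(c-a))
ex=np.array([.98,.199]);ey=np.array([-.199,.98])
for P in (g(183,100,.012),g(192,260,.012),g(487,100,.012),g(478,260,.012),(a+b)/2,(c+d)/2): q=P-np.array([.582,-.0125]); print(q@ex,q@ey)
E
python3 m3.py
```

```text
near [0.4880268  0.00733889] [ 0.49673987 -0.0516672 ] 0.059645923489923036 0.14600000000000013 far [0.58193112 0.01939794] [ 0.59084221 -0.0384579 ] 0.058538067259636076 0.15300000000000002 sides 0.128 0.139 0.09467545617081156
-0.00362591737706763 0.06305736056339671
-0.07257447892817466 0.06344678471675277
-0.002191689081663898 -0.06331248514718761
-0.07301159896442823 -0.06464689693909145
-0.0897474969328209 0.008362848588332404
0.004889968317942912 0.002037670942492559
```

Call:
{"fn": "step_arm", "kwargs": {
  "targets": "-0.2 0.008 0 0.007 0 0 0.01;-0.2 0.016 0 0.007 0 0 0.02;-0.2 0.026 -0.001 0.007 0 0 0.03;-0.2 0.036 -0.001 0.007 0 0 0.045;-0.2 0.046 -0.002 0.007 0 0 0.06;-0.2 0.056 -0.002 0.007 0 0 0.07;-0.2 0.064 -0.003 0.007 0 0 0.076;-0.2 0.068 -0.003 0.007 0 0 0.076;-0.2 0.068 -0.003 0.007 0 0 0.076"
}}

```text
clock: 3.62
eef_pos: [0.5249, -0.0256, 0.0197]
tool_rot: [0.992, 0.129, 0.0, 0.0]
ft_force: [-0.1, -0.3, -0.8]
grip_width: 0.0597
grasp_force: 64.6
```

```bash
python3 w.py w3; python3 -c "
import cv2;cv2.imwrite('pics/w3c.png',cv2.resize(cv2.imread('pics/w3.png'),(640,480)))"
```

```text
[[0.256, 0.927, 0.274, 0.594], [-0.967, 0.246, 0.071, -0.005], [-0.002, -0.283, 0.959, 0.162], [0.0, 0.0, 0.0, 1.0]] 65.70646984690485 254.02295919016981 191.16876767401533
[ 0.52443668 -0.0256236   0.01965283] [ 9.91589134e-01  1.29425605e-01 -5.23114257e-05 -3.33388702e-06] [-4.88135070e-02  4.78668044e-01 -2.47813354e-01  8.44419071e-01
 -1.20250814e-05  2.83319976e+00] 3.6667 [-0.04853956 -0.75686745 -0.89584768] [-0.03593016  0.05122398 -0.02024131]
```

View pics/w3c.png

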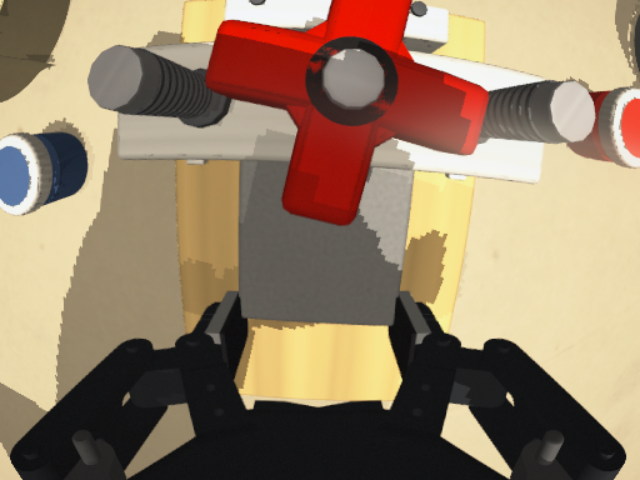

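The block has moved with the grip: near corners about (241,318) and (396,325), side edges from (240,165) and (412,170). The nut's hub is at (352,78), its wing ends near (213,50), (482,120) and (318,215).

```bash
cat > m4.py <<'E'
from h import *; import pickle
i=pickle.load(open("pics/w3.pkl","rb")); s=.8
g=lambda u,v,z: onz("wrist",u*s,v*s,z,i)[:2]
ang=lambda d: round(np.arctan2(d[1],d[0]),3)
a,b,c,d=g(241,318,.035),g(396,325,.035),g(240,165,.035),g(412,170,.035)
print("near",a,b,np.linalg.norm(a-b),ang(a-b)-1.571,"sides",ang(c-a),ang(d-b))
ex=np.array([.98,.199]);ey=np.array([-.199,.98]);B=np.array([.582,-.0125])
bn=[g(183,230,.012),g(468,230,.012),g(180,180,.012),g(472,190,.012)]
for P in bn+[(a+b)/2,(c+d)/2]: q=P-B; print(q@ex,q@ey)
h=g(352,78,.112); L,R,N=g(213,47,.108),g(484,125,.108),g(316,222,.108)
print("hub",h,"LR",ang(R-L),np.linalg.norm(R-L),(L+R)/2,"N",ang(h-N),np.linalg.norm(h-N))
sl,sr=g(115,80,.114),g(572,112,.114); print("studs",sl,sr,np.linalg.norm(sl-sr),(sl+sr)/2,ang(sl-sr)-1.571)
E
python3 m4.py
```

```text
near [0.51882799 0.00605114] [ 0.53142196 -0.05367352] 0.06103805247818735 0.20799999999999996 sides 0.204 0.229
-0.03043139450717334 0.06122767935599203
-0.02295372567085923 -0.06354639072596713
-0.008489090507448083 0.06205456058493569
-0.005130291580806861 -0.06265054799703301
-0.057988447091199595 0.0002331641870766006
0.001694323158104527 0.0012143396919869819
hub [ 0.60214764 -0.00770044] LR -1.579 0.04195423867062165 [ 0.60265612 -0.00807958] N 0.032 0.02110091316496593
studs [0.59534824 0.02433352] [ 0.60901554 -0.04032032] 0.06608262900910815 [ 0.60218189 -0.0079934 ] 0.20799999999999996
```

Call:
{"fn": "step_arm", "kwargs": {
  "targets": "1 0 0 0 0 0 0;1 0 0 0 0 0 0;1 0 0 0 0 0 0;1 0 0 0 0 0 -0.03;1 -0.03 -0.005 0 0 0 -0.072;1 -0.065 -0.01 0 0 0 -0.072;-0.41 -0.065 -0.01 -0.006 0 0 -0.072;-0.41 -0.065 -0.01 -0.006 0 0 -0.072;-0.41 -0.065 -0.01 -0.006 0 0 -0.072;-0.41 -0.065 -0.01 -0.006 0 0 -0.072"
}}

```text
clock: 4.5
eef_pos: [0.493, -0.0306, 0.0171]
tool_rot: [0.995, 0.101, 0.001, 0.0]
ft_force: [0.2, -0.6, -0.1]
grip_width: 0.0384
grasp_force: 0.0
```

Call:
{"fn": "step_arm", "kwargs": {
  "targets": "-0.41 0.02 0.004 0 0 0 0;-0.41 0.036 0.0075 0 0 0 0;-0.41 0.042 0.0085 0 0 0 0;-0.41 0.048 0.0097 0 0 0 0;-0.41 0.053 0.0107 0 0 0 0;-0.41 0.056 0.0114 0 0 0 0"
}}

```text
clock: 5.0
eef_pos: [0.5198, -0.0248, 0.0166]
tool_rot: [0.995, 0.101, -0.0, -0.0]
ft_force: [-1.7, 0.2, 0.6]
grip_width: 0.0255
grasp_force: 0.5
```

Call:
{"fn": "step_arm", "kwargs": {
  "targets": "-0.41 0.003 0.0006 0 0 0 0;-0.41 0.005 0.001 0 0 0 0;-0.41 0.007 0.0014 0 0 0 0;-0.41 0.007 0.0014 0 0 0 0"
}}

```text
clock: 5.33
eef_pos: [0.5234, -0.0242, 0.0168]
tool_rot: [0.995, 0.101, 0.0, -0.0]
ft_force: [-0.5, -1.0, 0.7]
grip_width: 0.0246
grasp_force: 0.0
```

Call:
{"fn": "step_arm", "kwargs": {
  "targets": "-0.41 0.002 0.0004 0 0 0 0;-0.41 0.003 0.0006 0 0 0 0;-0.41 0.003 0.0006 0 0 0 0"
}}

```text
clock: 5.58
eef_pos: [0.5242, -0.024, 0.0168]
tool_rot: [0.995, 0.101, -0.001, 0.0]
ft_force: [-1.8, -0.8, 1.8]
grip_width: 0.025
grasp_force: 1.2
```

Call:
{"fn": "step_arm", "kwargs": {
  "targets": "-0.41 0.002 0.0004 0 0 0 0;-0.41 0.004 0.0008 0 0 0 0;-0.41 0.004 0.0008 0 0 0 0"
}}

```text
clock: 5.83
eef_pos: [0.5242, -0.024, 0.0165]
tool_rot: [0.995, 0.101, -0.003, 0.0]
ft_force: [-6.8, -2.2, 6.1]
grip_width: 0.0257
grasp_force: 3.6
```

Call:
{"fn": "step_arm", "kwargs": {
  "targets": "-0.41 0.002 0.0004 0 0 0 0;-0.41 0.003 0.0006 0 0 0 0;-0.41 0.003 0.0006 0 0 0 0"
}}

```text
clock: 6.08
eef_pos: [0.5241, -0.0239, 0.0163]
tool_rot: [0.995, 0.101, -0.004, 0.0]
ft_force: [-9.9, -1.8, 7.9]
grip_width: 0.0252
grasp_force: 5.1
```

Call:
{"fn": "step_arm", "kwargs": {
  "targets": "-0.41 -0.03 -0.006 0 0 0 0;-0.41 -0.08 -0.016 0 0 0 0;0.3 -0.11 -0.022 0.06 0 0 0;0.3 -0.11 -0.022 0.14 0 0 0;0.3 -0.11 -0.022 0.22 0 0 0;0.3 -0.11 -0.022 0.3 0 0 0;0.3 -0.11 -0.022 0.38 0 0 0;0.3 -0.11 -0.022 0.42 0 0 0;0.3 -0.11 -0.022 0.42 0 0 0"
}}

```text
clock: 6.83
eef_pos: [0.4773, -0.0343, 0.2331]
tool_rot: [0.995, 0.101, 0.007, 0.001]
ft_force: [0.3, -0.7, -0.5]
grip_width: 0.0556
grasp_force: 0.0
```

```bash
python3 w.py w4
```

```text
[[0.201, 0.943, 0.265, 0.545], [-0.98, 0.193, 0.056, -0.018], [0.001, -0.271, 0.963, 0.376], [0.0, 0.0, 0.0, 1.0]] 65.70646984690485 254.02295919016981 191.16876767401533
[ 0.47588774 -0.03425562  0.23010299] [9.94840308e-01 1.01362151e-01 4.26150770e-03 5.62047855e-04] [-7.20909363e-02  1.89036913e-01 -6.39586756e-02  1.30921165e+00
  3.65215742e-04  2.86642834e+00] 6.8833 [-0.10530853  0.24649306 -0.63909264] [ 0.03913104  0.0275872  -0.00313273]
```

View pics/w4v.png

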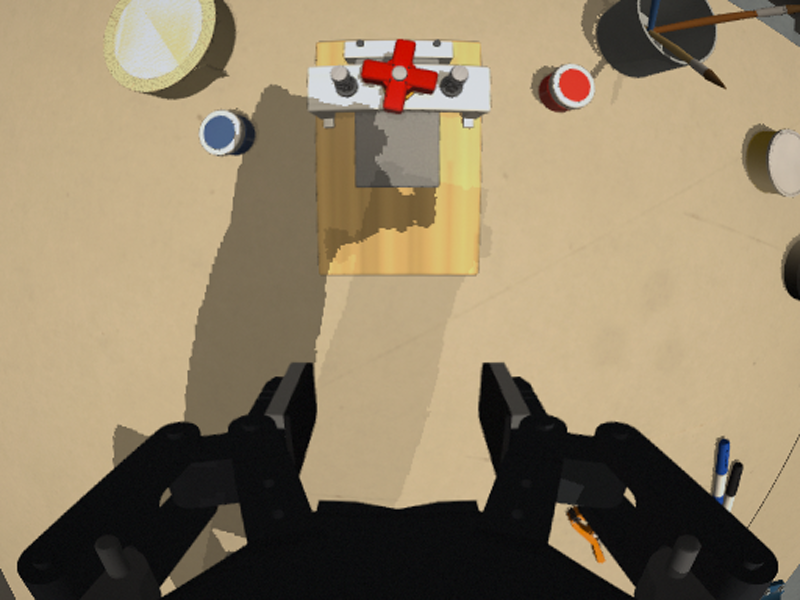

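The block now sits home and square: its near edge (355,187)–(439,187) is parallel to the bed edge (320,275)–(479,274) and centred on it. Next is the nut.

Call:
{"fn": "step_arm", "kwargs": {
  "targets": "1 0.05 0.01 0 0 0 0.15;1 0.1 0.02 0 0 0 0.3;1 0.15 0.03 0 0 0 0.45;1 0.2 0.04 -0.02 0 0 0.6;1 0.25 0.052 -0.04 0 0 0.75;1 0.25 0.052 -0.06 0 0 0.9;1 0.25 0.052 -0.06 0 0 0.95"
}}

```text
clock: 7.47
eef_pos: [0.5975, -0.0076, 0.1911]
tool_rot: [0.888, 0.459, -0.003, -0.002]
ft_force: [-1.4, 0.1, -0.3]
grip_width: 0.0852
grasp_force: 0.0
```

Call:
{"fn": "step_arm", "kwargs": {
  "targets": "1 0 0 0 0 0 0.15;1 0 0 0 0 0 0.3;1 0 0 0 0 0 0.45;1 0 0 0 0 0 0.6;1 0 0 0 0 0 0.75;1 0 0 0 0 0 0.8;1 0 0 0 0 0 0.8;1 0 0 0 0 0 0.8"
}}

```text
clock: 8.13
eef_pos: [0.5977, -0.0081, 0.1952]
tool_rot: [0.705, 0.709, -0.001, -0.001]
ft_force: [-0.0, 0.0, -0.3]
grip_width: 0.0853
grasp_force: 0.0
```

```bash
python3 - <<'E'
from h import *
o=bot.get_obs(); p=o["eef_pos"]; x,y,z,w=o["tool_rot"]; print(p,"tool x az",2*np.arctan2(y,x),o["tool_rot"],"q6",o["joint_pos"][5],"ft",o["ft_force"],o["ft_torque"],o["clock"])
print("to go (norm):",(np.array([.602,-.008,.079])-p)/.5)
E
```

```text
[ 0.59770956 -0.00812211  0.1951573 ] tool x az 1.5762534713384797 [ 0.70517429  0.70903307 -0.00074245 -0.00088062] q6 1.5516710336495771 ft [-0.0357699   0.03654335 -0.25467968] [-0.06392272  0.00127211  0.00462964] 8.1333
to go (norm): [ 0.00858089  0.00024421 -0.2323146 ]
```

Call:
{"fn": "step_arm", "kwargs": {
  "targets": "1 0.0085 0 -0.08 0 0 0;1 0.0085 0 -0.14 0 0 0;1 0.0085 0 -0.19 0 0 0;1 0.0085 0 -0.22 0 0 0;1 0.0085 0 -0.232 0 0 0;1 0.0085 0 -0.232 0 0 0"
}}

```text
clock: 8.63
eef_pos: [0.6008, -0.0082, 0.0783]
tool_rot: [0.705, 0.709, -0.002, -0.002]
ft_force: [0.2, -0.8, -0.3]
grip_width: 0.0852
grasp_force: 0.0
```

Call:
{"fn": "step_arm", "kwargs": {
  "targets": "-0.2 0 0 0 0 0 0;-0.2 0 0 0 0 0 0;-0.2 0 0 0 0 0 0;-0.2 0 0 0 0 0 0;-0.2 0 0 0 0 0 0;-0.2 0 0 0 0 0 0;-0.2 0 0 0 0 0 0"
}}

```text
clock: 9.22
eef_pos: [0.6031, -0.0082, 0.0827]
tool_rot: [0.705, 0.709, 0.001, 0.001]
ft_force: [-2.6, 0.6, 5.6]
grip_width: 0.0428
grasp_force: 60.6
```

```bash
cat > s.py <<'E'
from h import *
o=bot.get_obs(); x,y,z,w=o["tool_rot"]; print(np.round(o["eef_pos"],4),"tool y az %.4f"%(2*np.arctan2(y,x)-np.pi/2),"q6 %.3f"%o["joint_pos"][5],"F",np.round(o["ft_force"],2),"T",np.round(o["ft_torque"],3),"w %.4f g %.1f t %.2f"%(o["grip_width"],o["grasp_force"],o["clock"]))
E
python3 s.py
```

```text
[ 0.6031 -0.0082  0.0827] tool y az 0.0066 q6 1.551 F [-2.59  0.59  5.59] T [ 0.046  0.543 -0.027] w 0.0428 g 60.6 t 9.22
```

Call:
{"fn": "step_arm", "kwargs": {
  "targets": "-0.2 0.001 0 0.007 0 0 0;-0.2 0.001 0 0.007 0 0 -0.1;-0.2 0.001 0 0.007 0 0 -0.2;-0.2 0.001 0 0.006 0 0 -0.3;-0.2 0.001 0 0.006 0 0 -0.4;-0.2 0.001 0 0.006 0 0 -0.4"
}}

```text
clock: 9.72
eef_pos: [0.6034, -0.0083, 0.0827]
tool_rot: [0.807, 0.59, 0.0, 0.0]
ft_force: [3.8, -0.6, -9.7]
grip_width: 0.0427
grasp_force: 65.7
```

```bash
python3 s.py
```

```text
[ 0.6034 -0.0083  0.0827] tool y az -0.3087 q6 1.866 F [ 3.75 -0.57 -9.69] T [-0.026 -0.83  -0.013] w 0.0427 g 65.7 t 9.72
```

Call:
{"fn": "step_arm", "kwargs": {
  "targets": "-0.2 0 0 0 0 0 -0.1;-0.2 0 0 0 0 0 -0.2;-0.2 0 0 -0.001 0 0 -0.3;-0.2 0 0 -0.001 0 0 -0.4;-0.2 0 0 -0.001 0 0 -0.4"
}}

```text
clock: 10.13
eef_pos: [0.6039, -0.0085, 0.0822]
tool_rot: [0.89, 0.457, 0.0, 0.0]
ft_force: [5.6, -0.5, -10.6]
grip_width: 0.0423
grasp_force: 65.5
```

```bash
python3 s.py
```

```text
[ 0.6039 -0.0085  0.0822] tool y az -0.6221 q6 2.179 F [  5.61  -0.49 -10.65] T [-0.094 -1.131  0.047] w 0.0423 g 65.5 t 10.13
```

Call:
{"fn": "step_arm", "kwargs": {
  "targets": "1 0 0 0 0 0 0;1 0 0 0 0 0 0;1 0 0 0 0 0 0;1 0 0 0 0 0 0.15;1 0 0 0 0 0 0.3;1 0 0 0 0 0 0.45;1 0 0 0 0 0 0.6;1 0 0 0 0 0 0.75;1 0 0 0 0 0 0.9;1 0 0 0 0 0 1"
}}

```text
clock: 10.97
eef_pos: [0.6032, -0.0081, 0.0843]
tool_rot: [0.645, 0.765, 0.0, 0.0]
ft_force: [0.1, 0.1, 0.5]
grip_width: 0.0855
grasp_force: 0.0
```

Call:
{"fn": "step_arm", "kwargs": {
  "targets": "1 0 0 0 0 0 0.15;1 0 0 0 0 0 0.3;1 0 0 0 0 0 0.45;1 0 0 0 0 0 0.6;1 0 0 0 0 0 0.75;1 0 0 0 0 0 0.9;1 0 0 0 0 0 1;1 0 0 0 0 0 1;1 0 0 0 0 0 1"
}}

```text
clock: 11.72
eef_pos: [0.6032, -0.0081, 0.084]
tool_rot: [0.307, 0.952, 0.0, 0.0]
ft_force: [-1.4, -0.0, 0.3]
grip_width: 0.0855
grasp_force: 0.0
```

```bash
python3 s.py; python3 w.py w5 >/dev/null; python3 -c "
import cv2;cv2.imwrite('pics/w5c.png',cv2.resize(cv2.imread('pics/w5.png'),(640,480)))"
```

```text
[ 0.6032 -0.0081  0.084 ] tool y az 0.9476 q6 0.610 F [-1.38 -0.01  0.33] T [-0.011 -0.073 -0.003] w 0.0855 g 0.0 t 11.72
```

View pics/w5c.png

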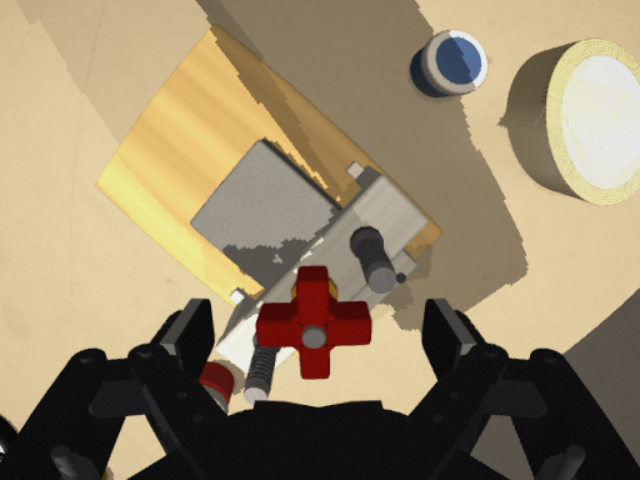

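The fingers line up with a wing pair of the nut (hub (313,337)) and both studs are clear.

Call:
{"fn": "step_arm", "kwargs": {
  "targets": "1 0 0 -0.005 0 0 0;-0.2 0 0 -0.005 0 0 0;-0.2 0 0 -0.005 0 0 0;-0.2 0 0 -0.005 0 0 0;-0.2 0 0 -0.005 0 0 0;-0.2 0 0 -0.005 0 0 0;-0.2 0 0 -0.005 0 0 0;-0.2 0 0 -0.005 0 0 0"
}}

```text
clock: 12.43
eef_pos: [0.6021, -0.0093, 0.0811]
tool_rot: [0.306, 0.952, -0.001, -0.0]
ft_force: [-3.6, -3.8, 5.0]
grip_width: 0.0431
grasp_force: 60.9
```

```bash
python3 s.py
```

```text
[ 0.6021 -0.0093  0.0811] tool y az 0.9483 q6 0.608 F [-3.58 -3.82  4.98] T [-0.836  0.895 -0.004] w 0.0431 g 60.9 t 12.43
```

Call:
{"fn": "step_arm", "kwargs": {
  "targets": "-0.2 0 0 0 0 0 -0.1;-0.2 0 0 0 0 0 -0.2;-0.2 0 0 -0.001 0 0 -0.3;-0.2 0 0 -0.001 0 0 -0.4;-0.2 0 0 -0.001 0 0 -0.5;-0.2 0 0 -0.001 0 0 -0.5"
}}

```text
clock: 12.93
eef_pos: [0.6024, -0.009, 0.0805]
tool_rot: [0.487, 0.874, -0.001, -0.0]
ft_force: [-3.3, -3.0, 4.2]
grip_width: 0.0426
grasp_force: 60.9
```

```bash
python3 s.py
```

```text
[ 0.6024 -0.009   0.0805] tool y az 0.5545 q6 1.002 F [-3.31 -3.03  4.17] T [-0.732  0.883 -0.012] w 0.0426 g 60.9 t 12.93
```

Call:
{"fn": "step_arm", "kwargs": {
  "targets": "-0.2 0 0 0 0 0 -0.1;-0.2 0 0 0 0 0 -0.2;-0.2 0 0 -0.001 0 0 -0.3;-0.2 0 0 -0.001 0 0 -0.4;-0.2 0 0 -0.001 0 0 -0.5;-0.2 0 0 -0.001 0 0 -0.5"
}}

```text
clock: 13.43
eef_pos: [0.6028, -0.0088, 0.0799]
tool_rot: [0.647, 0.763, -0.0, 0.0]
ft_force: [-2.3, -3.7, 3.7]
grip_width: 0.0429
grasp_force: 60.8
```

```bash
python3 s.py
```

```text
[ 0.6028 -0.0088  0.0799] tool y az 0.1639 q6 1.393 F [-2.25 -3.73  3.7 ] T [-0.826  0.644 -0.024] w 0.0429 g 60.8 t 13.43
```

Call:
{"fn": "step_arm", "kwargs": {
  "targets": "-0.2 0 0 0 0 0 -0.1;-0.2 0 0 0 0 0 -0.2;-0.2 0 0 0 0 0 -0.3;-0.2 0 0 0 0 0 -0.4;-0.2 0 0 -0.001 0 0 -0.5;-0.2 0 0 -0.001 0 0 -0.5"
}}

```text
clock: 13.93
eef_pos: [0.6032, -0.0088, 0.0793]
tool_rot: [0.783, 0.622, -0.0, 0.001]
ft_force: [-0.9, -4.9, 2.6]
grip_width: 0.0429
grasp_force: 60.9
```

```bash
python3 s.py
```

```text
[ 0.6032 -0.0088  0.0793] tool y az -0.2276 q6 1.784 F [-0.9  -4.91  2.64] T [-0.758  0.431 -0.012] w 0.0429 g 60.9 t 13.93
```

Call:
{"fn": "step_arm", "kwargs": {
  "targets": "-0.2 0 0 0 0 0 -0.1;-0.2 0 0 0 0 0 -0.2;-0.2 0 0 0 0 0 -0.3;-0.2 0 0 0 0 0 -0.4;-0.2 0 0 -0.001 0 0 -0.5;-0.2 0 0 -0.001 0 0 -0.5"
}}

```text
clock: 14.43
eef_pos: [0.6036, -0.009, 0.0787]
tool_rot: [0.889, 0.458, 0.0, 0.001]
ft_force: [0.5, -4.9, 0.1]
grip_width: 0.0425
grasp_force: 61.0
```

```bash
python3 s.py
```

```text
[ 0.6036 -0.009   0.0787] tool y az -0.6196 q6 2.176 F [ 0.5  -4.94  0.12] T [-0.944  0.076  0.04 ] w 0.0425 g 61.0 t 14.43
```

Call:
{"fn": "step_arm", "kwargs": {
  "targets": "1 0 0 0 0 0 0;1 0 -0.001 0 0 0 0;1 0 -0.001 0 0 0 0;1 0 -0.001 0 0 0 0.15;1 0 -0.001 0 0 0 0.3;1 0 -0.001 0 0 0 0.45;1 0 -0.001 0 0 0 0.6;1 0 -0.001 0 0 0 0.75;1 0 -0.001 0 0 0 0.9;1 0 -0.001 0 0 0 1"
}}

```text
clock: 15.27
eef_pos: [0.6032, -0.0079, 0.0788]
tool_rot: [0.644, 0.765, 0.001, -0.0]
ft_force: [0.8, 0.4, -0.3]
grip_width: 0.0852
grasp_force: 0.0
```

Call:
{"fn": "step_arm", "kwargs": {
  "targets": "1 0 0 0 0 0 0.15;1 0 0 0 0 0 0.3;1 0 0 0 0 0 0.45;1 0 0 0 0 0 0.6;1 0 0 0 0 0 0.75;1 0 0 0 0 0 0.9;1 0 0 0 0 0 1;1 0 0 0 0 0 1;1 0 0 0 0 0 1"
}}

```text
clock: 16.02
eef_pos: [0.6031, -0.0082, 0.0788]
tool_rot: [0.306, 0.952, 0.0, -0.0]
ft_force: [0.4, -0.8, 0.0]
grip_width: 0.0856
grasp_force: 0.0
```

Call:
{"fn": "step_arm", "kwargs": {
  "targets": "-0.2 0 0 0 0 0 0;-0.2 0 0 0 0 0 0;-0.2 0 0 0 0 0 0;-0.2 0 0 0 0 0 0;-0.2 0 0 0 0 0 0;-0.2 0 0 0 0 0 0;-0.2 0 0 0 0 0 0"
}}

```text
clock: 16.6
eef_pos: [0.6024, -0.0095, 0.0792]
tool_rot: [0.306, 0.952, -0.001, -0.0]
ft_force: [-4.1, -2.9, 4.9]
grip_width: 0.0427
grasp_force: 60.9
```

```bash
python3 s.py
```

```text
[ 0.6024 -0.0095  0.0792] tool y az 0.9484 q6 0.607 F [-4.07 -2.94  4.85] T [-0.743  0.9   -0.053] w 0.0427 g 60.9 t 16.60
```

Call:
{"fn": "step_arm", "kwargs": {
  "targets": "-0.2 0 0 0 0 0 -0.1;-0.2 0 0 0 0 0 -0.2;-0.2 0 0 0 0 0 -0.3;-0.2 0 0 0 0 0 -0.4;-0.2 0 0 -0.001 0 0 -0.5;-0.2 0 0 -0.001 0 0 -0.5"
}}

```text
clock: 17.1
eef_pos: [0.6026, -0.0092, 0.0785]
tool_rot: [0.487, 0.873, -0.001, -0.0]
ft_force: [-3.4, -2.5, 4.4]
grip_width: 0.0427
grasp_force: 61.0
```

```bash
python3 s.py
```

```text
[ 0.6026 -0.0092  0.0785] tool y az 0.5533 q6 1.003 F [-3.38 -2.45  4.41] T [-0.619  0.719 -0.017] w 0.0427 g 61.0 t 17.10
```

Call:
{"fn": "step_arm", "kwargs": {
  "targets": "-0.2 0 0 0 0 0 -0.1;-0.2 0 0 0 0 0 -0.2;-0.2 0 0 0 0 0 -0.3;-0.2 0 0 0 0 0 -0.4;-0.2 0 0 -0.001 0 0 -0.5;-0.2 0 0 -0.001 0 0 -0.5"
}}

```text
clock: 17.6
eef_pos: [0.6029, -0.0091, 0.0781]
tool_rot: [0.648, 0.762, -0.0, 0.0]
ft_force: [-3.9, -2.8, 5.5]
grip_width: 0.0427
grasp_force: 60.9
```

```bash
python3 s.py
```

```text
[ 0.6029 -0.0091  0.0781] tool y az 0.1609 q6 1.395 F [-3.89 -2.78  5.46] T [-0.584  0.655  0.064] w 0.0427 g 60.9 t 17.60
```

Call:
{"fn": "step_arm", "kwargs": {
  "targets": "-0.2 0 0 0 0 0 -0.1;-0.2 0 0 0 0 0 -0.2;-0.2 0 0 0 0 0 -0.2;-0.2 0 0 0 0 0 -0.2"
}}

```text
clock: 17.93
eef_pos: [0.603, -0.0091, 0.078]
tool_rot: [0.704, 0.71, -0.0, 0.0]
ft_force: [-2.3, -3.5, 4.0]
grip_width: 0.0428
grasp_force: 60.8
```

```bash
python3 s.py
```

```text
[ 0.603  -0.0091  0.078 ] tool y az 0.0085 q6 1.548 F [-2.33 -3.52  3.96] T [-0.658  0.607  0.038] w 0.0428 g 60.8 t 17.93
```

Call:
{"fn": "step_arm", "kwargs": {
  "targets": "-0.2 0 0 0 0 0 0"
}}

```text
clock: 18.02
eef_pos: [0.603, -0.0091, 0.078]
tool_rot: [0.704, 0.71, -0.0, 0.0]
ft_force: [-1.5, -2.6, 4.2]
grip_width: 0.0424
grasp_force: 60.8
```

```bash
python3 s.py
```

```text
[ 0.603  -0.0091  0.078 ] tool y az 0.0081 q6 1.548 F [-1.5  -2.59  4.21] T [-0.692  0.661  0.049] w 0.0424 g 60.8 t 18.02
```

Call:
{"fn": "step_arm", "kwargs": {
  "targets": "-0.2 0 0 0 0 0 -0.1;-0.2 0 0 0 0 0 -0.2;-0.2 0 0 0 0 0 -0.2;-0.2 0 0 0 0 0 -0.2"
}}

```text
clock: 18.35
eef_pos: [0.6031, -0.0091, 0.0778]
tool_rot: [0.757, 0.653, -0.0, 0.0]
ft_force: [-1.0, -4.4, 3.5]
grip_width: 0.0429
grasp_force: 60.8
```

```bash
python3 s.py
```

```text
[ 0.6031 -0.0091  0.0778] tool y az -0.1479 q6 1.704 F [-0.99 -4.43  3.45] T [-0.841  0.519  0.06 ] w 0.0429 g 60.8 t 18.35
```

Call:
{"fn": "step_arm", "kwargs": {
  "targets": "-0.2 0 0 0 0 0 0"
}}

```text
clock: 18.43
eef_pos: [0.6031, -0.0091, 0.0779]
tool_rot: [0.758, 0.653, -0.0, 0.0]
ft_force: [-1.7, -4.9, 3.8]
grip_width: 0.0424
grasp_force: 60.7
```

```bash
python3 s.py
```

```text
[ 0.6031 -0.0091  0.0779] tool y az -0.1485 q6 1.705 F [-1.66 -4.87  3.79] T [-0.922  0.465  0.087] w 0.0424 g 60.7 t 18.43
```

```bash
sed -i 's/print(np/print("tau6 %.4f"%o["tau"][5],np/' s.py; python3 s.py
```

```text
tau6 0.0757 [ 0.6031 -0.0091  0.0779] tool y az -0.1485 q6 1.705 F [-1.66 -4.87  3.79] T [-0.922  0.465  0.087] w 0.0424 g 60.7 t 18.43
```

Call:
{"fn": "step_arm", "kwargs": {
  "targets": "-0.2 0 0 0 0 0 -0.1;-0.2 0 0 0 0 0 -0.2;-0.2 0 0 0 0 0 -0.25;-0.2 0 0 0 0 0 -0.25;-0.2 0 0 0 0 0 -0.25"
}}

```text
clock: 18.85
eef_pos: [0.6033, -0.0091, 0.0777]
tool_rot: [0.818, 0.575, -0.0, 0.0]
ft_force: [-1.0, -5.1, 1.4]
grip_width: 0.0428
grasp_force: 60.6
```

```bash
python3 s.py
```

```text
tau6 0.1420 [ 0.6033 -0.0091  0.0777] tool y az -0.3447 q6 1.901 F [-1.   -5.13  1.36] T [-0.991  0.238  0.121] w 0.0428 g 60.6 t 18.85
```

Call:
{"fn": "step_arm", "kwargs": {
  "targets": "-0.2 0 0 0 0 0 0"
}}

```text
clock: 18.93
eef_pos: [0.6033, -0.0091, 0.0777]
tool_rot: [0.818, 0.575, -0.0, 0.0]
ft_force: [-0.9, -4.8, 1.4]
grip_width: 0.0428
grasp_force: 60.6
```

```bash
python3 s.py
```

```text
tau6 0.1216 [ 0.6033 -0.0091  0.0777] tool y az -0.3447 q6 1.901 F [-0.87 -4.84  1.45] T [-0.99   0.248  0.152] w 0.0428 g 60.6 t 18.93
```

Call:
{"fn": "step_arm", "kwargs": {
  "targets": "-0.2 0 0 0 0 0 -0.1;-0.2 0 0 0 0 0 -0.2;-0.2 0 0 0 0 0 -0.25;-0.2 0 0 0 0 0 -0.25;-0.2 0 0 0 0 0 -0.25"
}}

```text
clock: 19.35
eef_pos: [0.6034, -0.0092, 0.0775]
tool_rot: [0.87, 0.492, 0.0, 0.001]
ft_force: [0.2, -4.6, 0.7]
grip_width: 0.0426
grasp_force: 60.7
```

```bash
python3 s.py
```

```text
tau6 0.1721 [ 0.6034 -0.0092  0.0775] tool y az -0.5410 q6 2.097 F [ 0.22 -4.55  0.74] T [-0.946  0.098  0.172] w 0.0426 g 60.7 t 19.35
```

Call:
{"fn": "step_arm", "kwargs": {
  "targets": "-0.2 0 0 0 0 0 0"
}}

```text
clock: 19.43
eef_pos: [0.6034, -0.0092, 0.0775]
tool_rot: [0.87, 0.492, 0.0, 0.0]
ft_force: [0.1, -5.6, 0.9]
grip_width: 0.0425
grasp_force: 60.7
```

```bash
python3 s.py
```

```text
tau6 0.1505 [ 0.6034 -0.0092  0.0775] tool y az -0.5409 q6 2.097 F [ 0.12 -5.64  0.85] T [-0.986  0.152  0.125] w 0.0425 g 60.7 t 19.43
```

Call:
{"fn": "step_arm", "kwargs": {
  "targets": "-0.2 0 0 0 0 0 0"
}}

```text
clock: 19.52
eef_pos: [0.6034, -0.0092, 0.0775]
tool_rot: [0.87, 0.492, 0.0, 0.0]
ft_force: [0.4, -4.8, -0.2]
grip_width: 0.0424
grasp_force: 60.7
```

```bash
python3 s.py
```

```text
tau6 0.1494 [ 0.6034 -0.0092  0.0775] tool y az -0.5410 q6 2.097 F [ 0.35 -4.79 -0.2 ] T [-1.005  0.072  0.156] w 0.0424 g 60.7 t 19.52
```

Call:
{"fn": "step_arm", "kwargs": {
  "targets": "-0.2 0 0 0 0 0 -0.08;-0.2 0 0 0 0 0 -0.15;-0.2 0 0 0 0 0 -0.15;-0.2 0 0 0 0 0 -0.15;-0.2 0 0 0 0 0 -0.15"
}}

```text
clock: 19.93
eef_pos: [0.6034, -0.0092, 0.0774]
tool_rot: [0.898, 0.44, 0.0, 0.001]
ft_force: [0.8, -5.1, 1.3]
grip_width: 0.0431
grasp_force: 60.8
```

```bash
python3 s.py
```

```text
tau6 0.1646 [ 0.6034 -0.0092  0.0774] tool y az -0.6588 q6 2.215 F [ 0.79 -5.13  1.34] T [-1.023 -0.005  0.191] w 0.0431 g 60.8 t 19.93
```

Call:
{"fn": "step_arm", "kwargs": {
  "targets": "-0.2 0 0 0 0 0 0"
}}

```text
clock: 20.02
eef_pos: [0.6035, -0.0092, 0.0774]
tool_rot: [0.898, 0.44, 0.0, 0.001]
ft_force: [0.3, -5.1, -0.4]
grip_width: 0.0426
grasp_force: 60.8
```

```bash
python3 s.py
```

```text
tau6 0.1632 [ 0.6035 -0.0092  0.0774] tool y az -0.6588 q6 2.215 F [ 0.33 -5.06 -0.35] T [-1.022 -0.034  0.182] w 0.0426 g 60.8 t 20.02
```

Call:
{"fn": "step_arm", "kwargs": {
  "targets": "0.2 0 0 0 0 0 0;1 0 0 0 0 0 0;1 0 0 0 0 0 0;1 0 0 0 0 0 0;1 0 0 0 0 0 0;1 0 0 0.03 0 0 0;1 0 0 0.08 0 0 0;1 0 0 0.16 0 0 0;1 0 0 0.24 0 0 0;1 0 0 0.3 0 0 0"
}}

```text
clock: 20.85
eef_pos: [0.6036, -0.0084, 0.2313]
tool_rot: [0.898, 0.44, 0.002, 0.0]
ft_force: [0.3, -0.7, 0.6]
grip_width: 0.0853
grasp_force: 0.0
```

Call:
{"fn": "step_arm", "kwargs": {
  "targets": "1 -0.08 0 0 0 0 0;1 -0.16 0 0 0 0 0;1 -0.24 0 0 0 0 0;1 -0.32 0 0 0 0 0;1 -0.4 0 0 0 0 0;1 -0.4 0 0 0 0 0;1 -0.4 0 0 0 0 0"
}}

```text
clock: 21.43
eef_pos: [0.4007, -0.0085, 0.2281]
tool_rot: [0.898, 0.44, 0.0, -0.0]
ft_force: [1.5, 0.5, 0.6]
grip_width: 0.0854
grasp_force: 0.0
```

```bash
python3 s.py; python3 - <<'E'
from h import *
im=bot.camera("top")[:,:,::-1]; cv2.imwrite("pics/top1.png",im)
cv2.imwrite("pics/top1c.png",cv2.resize(im[150:290,200:420],(800,509),interpolation=cv2.INTER_CUBIC))
E
```

```text
tau6 -0.0014 [ 0.4007 -0.0085  0.2281] tool y az -0.6605 q6 2.210 F [1.53 0.49 0.57] T [-0.009 -0.067 -0.002] w 0.0854 g 0.0 t 21.43
```

View pics/top1c.png

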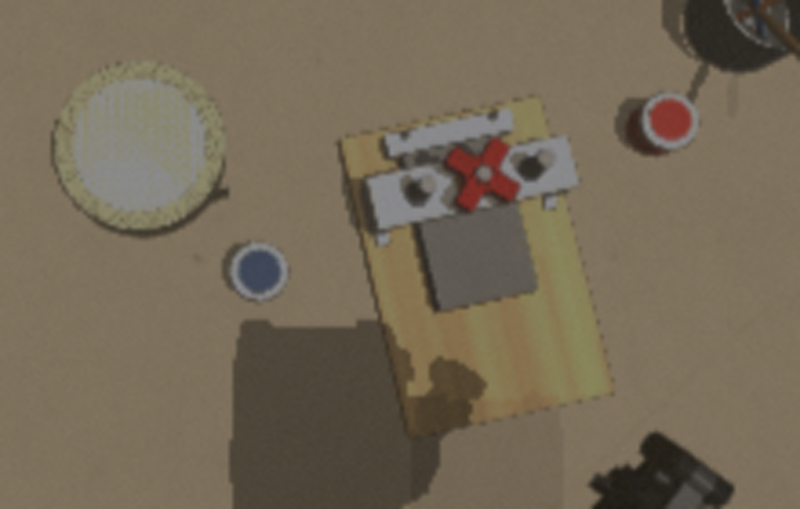

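The top view shows the block (near edge (437,310)–(538,288)) against the fence and square to the bed. The nut at (484,174) has been turned, and the pots and tape haven't moved.

```bash
python3 -c "
from workcell import bot; print(bot.job_done())"
```

```text
the job is handed in; nothing more can be done
None
```

The job is handed in after about 21 s of robot time: the block is home and square against the fence, and the nut is wound down to an estimated 20–25 N (firm is 15–40 N). The pots and tape are untouched and the gripper is clear of everything.

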